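# Start a zero check of the particle counter

### The arm

A 6-joint arm with a two-finger parallel gripper is mounted at the origin on the work surface. World frame = base frame: x ahead of the robot, y to its left, z up, the work surface at z = 0. Lengths are in mm, angles in rad, forces in N, time in s.
With the tool pointing down it reaches from about 350 to 775 mm from the base axis. Payload 7.3 kg.
Tool frame: the origin (TCP) lies at the centre of the arm's flange, where the gripper is bolted on; the fingertips stand 178 mm ahead of it and the grasp point (between the pads) lies 159 mm ahead of it; z points along the fingers, y is the line along which they close (so a half turn about z gives the same grasp; the last joint's range is limited). The gripper opens to 92 mm and grips with 3 to 60 N. Pads are 19 mm wide; open, the fingers measure 130 mm over their backs; the gripper's body (75 mm by 190 mm) begins 47 mm behind the grasp point.
Start: joints at [1.002, 0.342, 1.524, -0, 1.275, -0.146], TCP at [215.395, 478.783, 404.741] pointing down, gripper open.
Joint ranges: [-2.53, 2.53], [-0.77, 2.02], [0.04, 2.7], [-1, 4.14], [0.28, 2.66], [-3.11, 3.11]. Speed limits (rad/s): [2.57, 2.57, 3.14, 3.14, 3.14, 3.14].

### API

Orientations are given as [roll, pitch, yaw] about the fixed x, y, z axes, in that order (R = Rz(yaw) Ry(pitch) Rx(roll)).
In Python, from plant import * gives the robot as it stands. The module is installed in compiled form; this text tells all that it offers.
- The arm moves only by the shell command python3 -m inch 'ROWS'. ROWS is JSON, a list of rows, each a list of 5 numbers: the shift along the tool's x, y, z in m, then the turn about the tool's z in rad, then the opening, from 0 (shut) to 1 (fully open). In form: [[tx, ty, tz, spin, claw], ...]. A call has 1 to 8 rows; each row is the pose to reach, as a shift and turn from the pose commanded when the call began, along the tool's axes at that moment; what a row does not reach only later rows make up. A row lasts 1/12 s, in which the tool goes at most 41.7 mm and 7.16 degrees, less where a joint would pass 70% of its speed; a pose out of reach is approached as far as the arm can. A call with a gripper value outside its range is refused whole. The fingers move at their own pace and stop on an object; the grip force is fixed at half the most. Time passes only in rows, so rows that repeat a pose let the fingers close. It gives the time, the measured TCP pose, the force, the opening and the grip force at its end, in the units of the state.
- get_obs(): the state, without advancing time (a new reading comes with each control period).
- capture(name): name is "side" or "top" or "wrist"; returns a dict with "color" (480x640x3 uint8, red, green, blue), "intrinsics" (3x3 intrinsics, pixels), "pose" (4x4, takes a point from camera to world coordinates). Camera axes: x right, y down, z forward; pixel columns grow to the right and rows downward; lengths in mm; the calibration is good to about 2 mm. A picture is of the moment at which its call begins. There is no depth.
- close_job(): hands the job in; it is judged then, once.
Trained networks look in a picture, given as the dict that the camera call returned (one of the last four; its "shot" number tells which), for a name from the list of things; names that differ only in an ending like _2 or _b are one class to them, and where a whole thing is asked for, a point or a joint stands for the part that bears it (a point fixed in the world has none). Each returns a list of dicts, best first, with "conf" (0 to 1); they miss things now and then, are a little off and sometimes report something else, mostly with a low value. They report only what shows in the picture. A call takes as long as a camera call. They do not tell look-alikes from the thing itself.
- look_for(picture, target): "rect" ([centre column, centre row, width, height] in pixels, round what is visible of it).
- trace(picture, target): "pixels" (480x640 bool, what is visible of it) and "rect" ([centre column, centre row, width, height] in pixels, round what is visible of it).
- tip_of(picture, target): "centre" ([column, row] in pixels: a listed point, or the origin of a listed thing).
The state is a dict: "time": time; "joint_positions": joint angles; "dq": joint speeds; "tau": joint torques, N m; "tool_pos": TCP position; "tcp_rot": TCP orientation; "contact_force": force on the tool from outside, world axes, zero at the start; "moment": the same for the moment, N m; "grip_width": finger opening in mm; "finger_force": force on a finger pad.
Only numpy, scipy, OpenCV 4.12 (cv2) and the standard library are available. Lean on these libraries where they do the work, as an engineer would, in place of code of your own. Each camera call takes 0.05 s, during which the arm holds its last target. There are 200 camera calls.

### The job

Start the zero check, pressing only with the fingertips (fingers closed is best) and picking nothing up: first switch the sampling pump on by pushing the raised, white-striped end of its black rocker fully down, then push the blue-capped valve on the manifold fully in, then press the green key on the grey keypad all the way down and let it come back up. Leave the yellow and white valves and the red and white keys unpressed. Press the loose keypad where it lies, without lifting or shifting it, and leave everything else on the bench where it stands.

Things in the scene. Friction and masses are not known exactly. Their poses are not given: they have to be found in the camera images.
- pump: fixed steel box with navy front, 110 mm (own x) by 130 mm (own y) by 90 mm high; origin at the centre of its underside, z up; front with a round gauge faces own -x. The rocker sits on the middle of its lid. Pump and keypad can stand on either side (left or right) of the bench; yaw varies by 0.5 rad either way
- rocker (a joint): black paddle rocker on the pump's lid, 40 mm (pump x) by 70 mm (pump y) by 10 mm thick, pivoting about pump x at its middle, 102 mm above the bench. 0 = off (about 0 to 0.04 at the start): the striped end, towards pump +y, is raised 0.15 rad (5 mm above level). 0.30 rad = fully on: that end is down 0.15 rad. A friction torque of 0.06 N m (3 to 6 N at the end) resists; it stays where it is left
- rocker_on (a point): point on the rocker's upper face near the white stripe, 22 mm from the pivot on the raised (pump +y) end: where to press, straight down. About 110 mm above the bench when off, 104 mm when on; moves with the rocker, whose frame it has (z out of its upper face, y along the paddle from pivot to stripe)
- manifold: fixed aluminium base plate 70 x 200 x 20 mm carrying three valves 60 mm apart along its y axis; origin at the centre of its underside; yaw varies by 0.2 rad. The valves may stand in any order. Each valve is a dark block 55 x 48 x 30 mm with a filter cartridge (the colour of its cap, 32 mm thick, up to 97 mm from the valve axis) lying level on its far (+x) side, top 50 mm above the bench
- valve_blue (a joint): blue valve plunger, a round cap 28 mm across that slides straight down. 0 = out, 0.008 m = fully in. It resists with 4 N and stays where it is pushed
- valve_blue_top (a point): centre of the top of the blue valve cap, 79 mm above the bench when out, 71 mm when in
- valve_yellow (a joint): yellow valve plunger, a round cap 28 mm across that slides straight down. 0 = out, 0.008 m = fully in. It resists with 4 N and stays where it is pushed; not to be pressed
- valve_yellow_top (a point): centre of the top of the yellow valve cap, 79 mm above the bench when out, 71 mm when in
- valve_white (a joint): white valve plunger, a round cap 28 mm across that slides straight down. 0 = out, 0.008 m = fully in. It resists with 4 N and stays where it is pushed; not to be pressed
- valve_white_top (a point): centre of the top of the white valve cap, 79 mm above the bench when out, 71 mm when in
- keypad: loose grey keypad with a navy face, 75 mm (own x) by 160 mm (own y) by 26 mm high, 0.6 kg; origin at the centre of its underside, z up. Three round keys stand 48 mm apart along own y: green (start) at +48 mm, white (menu) in the middle, red (stop) at -48 mm. Yaw varies by 0.5 rad either way
- key_start (a joint): green key, 24 mm across, slides straight down; 0 = up, 0.005 m = fully down; a spring takes 1.2 N to start and 4.2 N fully down, and brings it back
- key_start_top (a point): centre of the top of the green key, 34 mm above the bench when up, 29 mm when down
- key_menu (a joint): white key, 24 mm across, slides straight down; 0 = up, 0.005 m = fully down; a spring takes 1.2 N to start and 4.2 N fully down, and brings it back; not to be pressed
- key_menu_top (a point): centre of the top of the white key, 34 mm above the bench when up, 29 mm when down
- key_stop (a joint): red key, 24 mm across, slides straight down; 0 = up, 0.005 m = fully down; a spring takes 1.2 N to start and 4.2 N fully down, and brings it back; not to be pressed
- key_stop_top (a point): centre of the top of the red key, 34 mm above the bench when up, 29 mm when down
- bottle: small white plastic bottle with a blue cap, 42 mm across, 85 mm tall, standing between the pump and the keypad; origin at the middle of its underside; leave alone
- spare_filter: green translucent round filter housing, 54 mm across, 55 mm tall, standing to the left of the manifold; origin at the middle of its underside; leave alone
- fitting: brass fitting, 32 mm across, 40 mm tall, standing to the right of the manifold; origin at the middle of its underside; leave alone
- screwdriver: screwdriver, 180 mm long, lying at the right; origin at the underside below the middle; leave alone
- jar: amber jar with black cap, 60 mm across, 70 mm tall, standing at the left; origin at the middle of its underside; leave alone
- filter_case: flat white plastic case 60 x 90 x 25 mm, lying at the left; origin at the middle of its underside; leave alone
Not all that is in view belongs to the job. What is shaped like the keypad but brown is not meant.

How it is judged (in metres and radians):
On the way, in this order (a step that is already met when the one before it is completed fails the run):
1. the pump's rocker is pushed on (value of joint rocker above 0.24 rad), for 0.1 s.
2. the blue valve is pushed in (value of joint rocker above 0.24 rad and value of joint valve_blue above 0.006 m), for 0.1 s.
3. the green key is pressed down (all of step 2 and value of joint key_start above 0.0035 m), for 0.05 s.
At the end, for the whole second after the job is handed in: The rocker is on (beyond 0.24 of 0.30 rad), the blue valve is in (beyond 6 of 8 mm), the yellow and white valves are out (under 2 mm), all three keys are up (under 1.2 mm), and the keypad and each bystander lie within 20 mm of where they started (all of step 2 and value of joint each of key_start, key_stop, key_menu below 0.0012 m and value of joint each of valve_yellow, valve_white below 0.002 m and distance of each of keypad, bottle, spare_filter, fitting, screwdriver, jar, filter_case from where it was at the start of the episode below 0.02 m); the robot touches nothing.
It fails at once if the blue valve is pushed before the pump is on, or the green key before pump and valve are set ((value of joint valve_blue above 0.004 m and value of joint rocker below 0.2 rad) or (value of joint key_start above 0.0025 m and (value of joint rocker below 0.2 rad or value of joint valve_blue below 0.005 m))).
It fails at once if a wrong valve or key is pressed (value of joint any of valve_yellow, valve_white above 0.003 m or value of joint any of key_menu, key_stop above 0.0025 m).
It fails at once if the keypad is lifted or shifted (height (world z) of keypad above 0.008 m or distance of keypad from where it was at the start of the episode above 0.02 m).
It fails at once if the pump or the keypad is pressed with the arm or the gripper's body instead of the fingers (contact force between the arm and pump above 5 N or contact force between the arm and keypad above 5 N).
It fails at once if a bystander is moved (distance of any of bottle, spare_filter, fitting, screwdriver, jar, filter_case from where it was at the start of the episode above 0.02 m).
It also fails if it takes over 58 s, if anything falls off the work surface, if the arm or the gripper's body presses on something with over 40 N, if the wrist force passes 120 N, or if a joint passes its speed limit or range.

## Working session

There is one attempt and no reset: what is moved stays moved. The work goes in short steps, Python scripts to look and compute and a shell command to move; the robot and the scene stay as the last step left them, time stands still between calls to the robot, and variables do not carry over. Pictures are saved under pics/ and viewed, at most 10 in all, crops included, and the job is handed in when it is done.

```bash
mkdir -p pics; cat > h.py <<'E'
from plant import *
import numpy as np, cv2
def ray(p,uv,z):
    K=np.array(p["intrinsics"]);T=np.array(p["pose"])
    d=T[:3,:3]@np.linalg.inv(K)@np.array([uv[0],uv[1],1.]);o=T[:3,3]
    return (o+d*(z-o[2])/d[2])
E
python3 - <<'E'
from h import *
o=get_obs();print(o["time"],o["tool_pos"],o["tcp_rot"],o["contact_force"],o["grip_width"])
ps={}
for n in("top","side"):
    p=ps[n]=capture(n);cv2.imwrite(f"pics/{n}0.png",p["color"][:,:,::-1])
    print(n,np.array(p["pose"]).round(2).tolist())
    for t,z in(("rocker_on",110),("valve_blue_top",79),("valve_yellow_top",79),("valve_white_top",79),("key_start_top",34),("key_menu_top",34),("key_stop_top",34),("pump",0),("keypad",0),("bottle",0)):
        for r in tip_of(p,t)[:2]:
            print(t,round(r["conf"],2),np.round(r["centre"]),ray(p,r["centre"],z).round(1))
E
```

```text
0.0 [215.29616177 478.66341162 404.04533993] [-3.14007395e+00 -2.43638032e-04  2.71885705e+00] [ 0.52314922  0.59563326 -0.86137866] 91.802134965279
top [[0.03, -0.99, 0.11, 322.39], [-1.0, -0.03, -0.01, -84.95], [0.01, -0.11, -0.99, 1432.83], [0.0, 0.0, 0.0, 1.0]]
rocker_on 0.75 [196. 239.] [450.4 191.1 110. ]
valve_blue_top 0.45 [262. 170.] [636.7  37.5  79. ]
valve_blue_top 0.44 [165. 167.] [636.2 284.3  79. ]
valve_yellow_top 0.61 [285. 171.] [635. -20.  79.]
valve_white_top 0.63 [428. 280.] [ 367.7 -385.7   79. ]
valve_white_top 0.43 [237. 169.] [635.  102.2  79. ]
key_start_top 0.64 [362. 337.] [ 220.9 -228.6   34. ]
key_start_top 0.58 [481. 322.] [ 266.9 -532.6   34. ]
key_menu_top 0.61 [357. 244.] [ 458.5 -211.    34. ]
key_menu_top 0.5 [375. 324.] [ 254.3 -261.    34. ]
key_stop_top 0.63 [371. 239.] [ 472.1 -248.2   34. ]
key_stop_top 0.56 [391. 314.] [ 280.7 -302.4   34. ]
pump 0.86 [209. 250.] [434.7 177.1   0. ]
keypad 0.91 [486. 307.] [ 303.1 -556.4    0. ]
keypad 0.7 [355. 245.] [ 457.7 -209.4    0. ]
bottle 0.54 [276. 249.] [ 4.421e+02 -1.000e-01  0.000e+00]
side [[0.8
[... 265 characters left out ...]
yellow_top 0.67 [360. 228.] [633.9 -23.   79. ]
valve_yellow_top 0.57 [362. 313.] [ 435.7 -284.7   79. ]
valve_white_top 0.58 [336. 207.] [638.8  93.8  79. ]
key_start_top 0.54 [372. 438.] [ 271.2 -528.3   34. ]
key_start_top 0.49 [269. 356.] [ 216.8 -235.4   34. ]
key_menu_top 0.56 [397. 435.] [ 315.  -551.8   34. ]
key_menu_top 0.52 [349. 302.] [ 464.6 -200.7   34. ]
key_stop_top 0.69 [420. 441.] [ 341.1 -587.9   34. ]
key_stop_top 0.4 [362. 314.] [ 462.7 -252.    34. ]
pump 0.88 [264. 242.] [439.  166.6   0. ]
pump 0.24 [345. 313.] [ 452.9 -198.4    0. ]
keypad 0.97 [398. 451.] [ 309.6 -565.5    0. ]
keypad 0.63 [292. 366.] [ 256.9 -261.5    0. ]
bottle 0.8 [296. 275.] [433.8  -6.6   0. ]
```

View pics/top0.png

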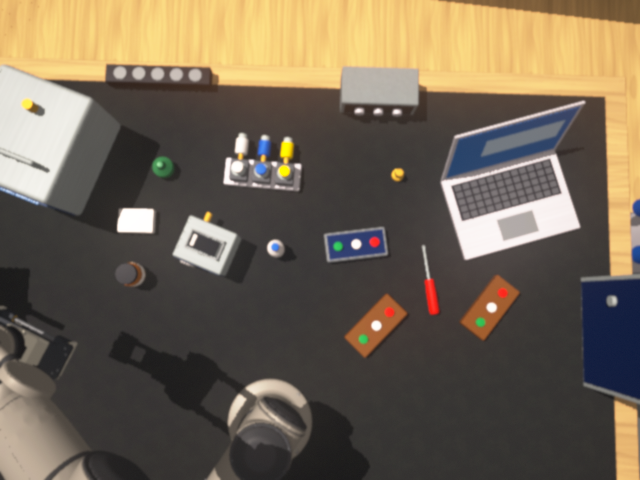

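View pics/side0.png

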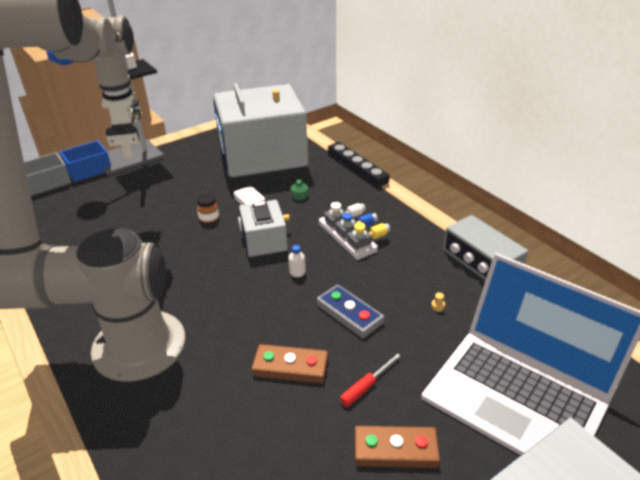

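The top view shows these candidates:
- **Green key:** the navy keypad's at (338,246). The brown look-alikes at (363,340) and (481,322) are not meant.
- **Blue cap:** the middle valve at (262,170). The bottle cap at (276,246) is not meant.
- **Rocker:** on the pump at (208,243), with the striped end towards (196,239).

Next I move over the pump for a close check.

```bash
python3 -m inch '[[-0.02,-0.012,0,0.1,0],[-0.055,-0.033,0,0.2,0],[-0.09,-0.054,0,0.3,0],[-0.125,-0.075,0,0.4,0],[-0.16,-0.096,0,0.5,0],[-0.195,-0.117,0,0.6,0],[-0.23,-0.138,0,0.7,0],[-0.25,-0.15,0,0.77,0]]'
python3 - <<'E'
from h import *
o=get_obs();print(o["time"],o["tool_pos"],o["tcp_rot"],o["joint_positions"])
p=capture("wrist");cv2.imwrite("pics/w1.png",p["color"][:,:,::-1])
print(np.array(p["pose"]).round(2).tolist())
for t,z in(("rocker_on",110),("pump",0),("valve_blue_top",79)):
        for r in tip_of(p,t)[:2]:
            print(t,round(r["conf"],2),np.round(r["centre"]),ray(p,r["centre"],z).round(1))
E
```

```text
time: 1.77
tool_pos: [383.4, 236.6, 405.0]
tcp_rot: [3.141, 0.001, 1.942]
contact_force: [0.8, 0.5, 0.4]
grip_width: 43.4
finger_force: 0.0
1.7667 [383.36901115 236.58985054 404.96264632] [3.14070796e+00 9.80466666e-04 1.94191608e+00] [ 3.82820542e-01  2.04977014e-01  1.71468847e+00 -1.05459452e-03
  1.22105419e+00  1.20612823e-02]
[[0.93, 0.35, 0.1, 357.3], [0.36, -0.9, -0.25, 302.58], [0.0, 0.27, -0.96, 385.35], [0.0, 0.0, 0.0, 1.0]]
rocker_on 0.63 [370. 310.] [450.2 188.1 110. ]
pump 0.89 [341. 275.] [438.4 171.7   0. ]
```

View pics/w1.png

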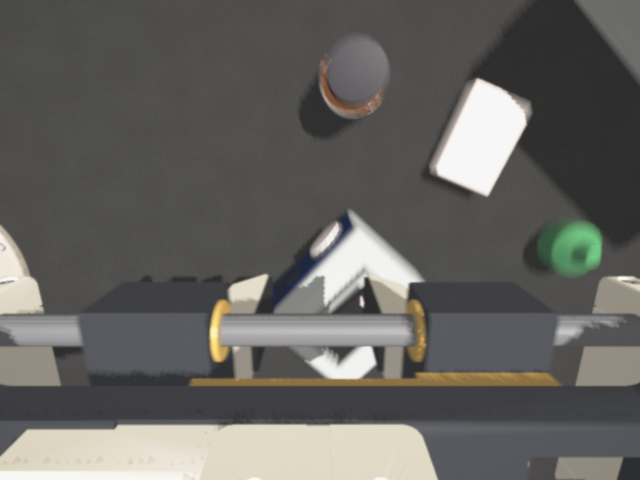

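The wrist view shows the pump with its gauge at (325,238) on the navy front. The rocker near (370,310) is partly hidden by the gripper, so I shift sideways for a clear close-up.

```bash
python3 -m inch '[[-0.02,-0.004,0,0.1,0],[-0.045,-0.01,0,0.2,0],[-0.07,-0.015,0,0.3,0],[-0.095,-0.02,0,0.4,0],[-0.12,-0.024,0,0.5,0],[-0.137,-0.028,0,0.6,0],[-0.137,-0.028,0,0.7,0],[-0.137,-0.028,0,0.767,0]]' >/dev/null
python3 - <<'E'
from h import *
p=capture("wrist");p=capture("wrist");cv2.imwrite("pics/w2.png",p["color"][:,:,::-1])
o=get_obs();print(o["time"],o["tool_pos"],o["tcp_rot"],o["contact_force"],o["grip_width"])
for t,z in(("rocker_on",110),("pump",0),("rocker",102)):
        for r in tip_of(p,t)[:2]:
            print(t,round(r["conf"],2),np.round(r["centre"]),ray(p,r["centre"],z).round(1))
for t,z in(("pump",90),("rocker",107)):
    for r in trace(p,t)[:1]:
        m=r["pixels"].astype(np.uint8);c=max(cv2.findContours(m,0,2)[0],key=cv2.contourArea)
        b=cv2.boxPoints(cv2.minAreaRect(c));print(t,r["conf"],b.round().tolist(),[ray(p,q,z)[:2].round(1).tolist() for q in b])
E
```

```text
2.7333 [406.06407878 102.6051927  404.75404983] [-3.14141759e+00 -3.88526201e-04  1.18320506e+00] [-0.47166776  0.48933626  0.00992286] 0.32378721740392835
rocker_on 0.79 [325. 106.] [448.9 189.  110. ]
pump 0.88 [321. 132.] [440.8 175.7   0. ]Traceback (most recent call last):
  File "<stdin>", line 5, in <module>
ValueError: it knows: bottle, filter_case, fitting, jar, key_menu_top, key_start_top, key_stop_top, keypad, manifold, pump, rocker_on, screwdriver, spare_filter, valve_blue_top, valve_white_top, valve_yellow_top
```

View pics/w2.png

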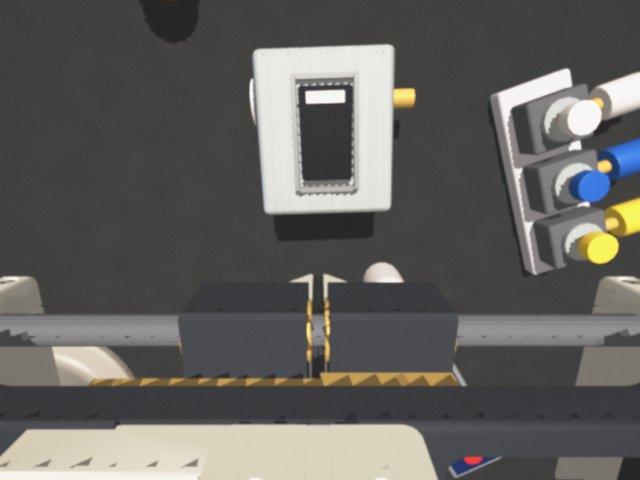

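The rocker is clear: its white stripe is at (325,97) and it is aligned with the tool. The valve caps are white (578,118), blue (589,187) and yellow (598,248). The choices are confirmed, so I work out the moves.

```bash
python3 - <<'E'
from h import *
p=capture("wrist")
for uv,z,n in(((325,97),111,"stripe"),((325,84),112.5,"hi end"),((328,184),102,"lo end"),((301,134),107,"L"),((353,134),107,"R"),((578,118),79,"w"),((589,187),79,"b"),((598,248),79,"y")):print(n,ray(p,uv,z).round(1))
for t,z in(("rocker_on",110),("valve_blue_top",79),("valve_white_top",79),("valve_yellow_top",79)):
    for r in tip_of(p,t)[:1]: print(t,round(r["conf"],2),np.round(r["centre"]),ray(p,r["centre"],z).round(1))
o=get_obs();yaw=o["tcp_rot"][2];c,s=np.cos(yaw),np.sin(yaw)
R=np.array([[c,s],[s,-c]]);w=ray(p,(325,103),110.5)
print(w,R.T@(w[:2]-o["tool_pos"][:2]))
E
```

```text
stripe [450.  195.3 111. ]
hi end [453.1 203.2 112.5]
lo end [428.7 134.8 102. ]
L [423.7 178.2 107. ]
R [460.3 163.3 107. ]
w [639.6 105.   79. ]
b [637.6  44.5  79. ]
y [635.1 -14.2  79. ]
rocker_on 0.59 [328. 108.] [449.  187.6 110. ]
valve_blue_top 0.96 [594. 187.] [641.7  42.6  79. ]
valve_white_top 0.74 [584. 119.] [644.3 102.1  79. ]
valve_yellow_top 0.76 [600. 249.] [636.8 -15.6  79. ]
[448.53059765 191.50100847 110.5       ] [98.7507124   5.34919016]
```

```bash
python3 -m inch '[[0.03,0.002,0,0,0],[0.065,0.004,0.01,0,0],[0.0995,0.006,0.03,0,0],[0.0995,0.006,0.06,0,0],[0.0995,0.006,0.09,0,0],[0.0995,0.006,0.105,0,0],[0.0995,0.006,0.105,0,0]]'
python3 -m inch '[[0,0,0.004,0,0],[0,0,0.007,0,0],[0,0,0.01,0,0],[0,0,0.013,0,0],[0,0,0.016,0,0],[0,0,0.016,0,0]]'
```

```text
time: 3.67
tool_pos: [448.6, 191.6, 296.3]
tcp_rot: [-3.136, 0.004, 1.183]
contact_force: [-0.3, 0.0, 0.2]
grip_width: 0.6
finger_force: 0.0
time: 4.17
tool_pos: [450.2, 191.8, 284.4]
tcp_rot: [3.139, -0.002, 1.182]
contact_force: [1.8, 1.3, 2.9]
grip_width: 0.5
finger_force: 1.4
```

```bash
python3 -m inch '[[0,0,0.001,0,0],[0,0,0.002,0,0],[0,0,0.003,0,0],[0,0,0.003,0,0]]'
```

```text
time: 4.5
tool_pos: [450.2, 191.9, 282.7]
tcp_rot: [3.139, -0.003, 1.182]
contact_force: [-0.9, 2.8, 14.6]
grip_width: 0.5
finger_force: 7.3
```

```bash
python3 -m inch '[[0,0,0.001,0,0],[0,0,0.0015,0,0],[0,0,0.0015,0,0],[0,0,-0.02,0,0],[-0.01,0,-0.05,0,0],[-0.04,0,-0.08,0,0],[-0.08,0,-0.11,0,0],[-0.1,0,-0.125,0,0]]'
python3 - <<'E'
from h import *
p=capture("wrist");p=capture("wrist");cv2.imwrite("pics/w3.png",cv2.resize(p["color"][20:280,220:640,::-1],None,fx=1.9,fy=1.9))
o=get_obs();print(o["time"],o["tool_pos"],o["tcp_rot"])
for t,z in(("rocker_on",104),("valve_blue_top",79),("valve_white_top",79),("valve_yellow_top",79)):
    for r in tip_of(p,t)[:1]: print(t,round(r["conf"],2),np.round(r["centre"]),ray(p,r["centre"],z).round(1))
E
```

```text
time: 5.17
tool_pos: [410.6, 97.8, 407.3]
tcp_rot: [3.141, 0.001, 1.183]
contact_force: [1.1, -0.8, 0.1]
grip_width: 0.5
finger_force: 0.0
5.2667 [410.88349285  96.71924034 408.73641302] [ 3.13662972e+00 -9.10370814e-04  1.17907308e+00]
rocker_on 0.79 [313.  98.] [447.6 191.1 104. ]
valve_blue_top 0.9 [579. 183.] [639.6  39.7  79. ]
valve_white_top 0.93 [570. 108.] [644.8 104.8  79. ]
```

View pics/w3.png

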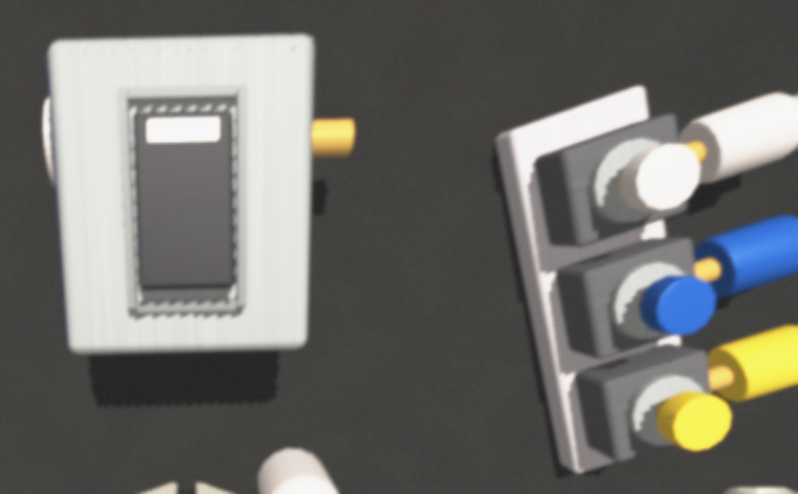

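The rocker has visibly tipped: its lower end at (185,285) is now raised and the striped end is sunk. Next is the manifold.

```bash
python3 -m inch '[[-0.004,0.02,0,0,0],[-0.012,0.055,0,0,0],[-0.02,0.093,0,0,0],[-0.028,0.131,0,0,0],[-0.035,0.169,0,0,0],[-0.043,0.205,0,0,0],[-0.048,0.233,0,0,0],[-0.048,0.233,0,0,0]]'
python3 - <<'E'
from h import *
p=capture("wrist");p=capture("wrist");cv2.imwrite("pics/w4.png",p["color"][:,:,::-1])
o=get_obs();print(o["time"],o["tool_pos"],o["tcp_rot"])
yaw=o["tcp_rot"][2];c,s=np.cos(yaw),np.sin(yaw);R=np.array([[c,s],[s,-c]])
for t,z in(("valve_blue_top",79),("valve_white_top",79),("valve_yellow_top",79),("key_start_top",34),("key_menu_top",34)):
    for r in tip_of(p,t)[:1]: w=ray(p,r["centre"],z);print(t,round(r["conf"],2),np.round(r["centre"]),w.round(1),R.T@(w[:2]-o["tool_pos"][:2]))
E
```

```text
time: 6.13
tool_pos: [612.7, -35.8, 402.2]
tcp_rot: [-3.14, 0.001, 1.18]
contact_force: [-0.7, 0.0, -0.0]
grip_width: 0.7
finger_force: 0.0
6.2333 [609.86624583 -33.38478353 402.97018154] [-3.13717968e+00  6.16961847e-04  1.18198673e+00]
valve_blue_top 0.88 [316. 125.] [640.8  43.7  79. ] [83.0646182  -0.64685586]
valve_white_top 0.7 [291.  52.] [644.  101.9  79. ] [138.07413163 -19.72117348]
valve_yellow_top 0.91 [336. 196.] [634.9 -17.1  79. ] [24.52602254 16.98902778]
```

View pics/w4.png

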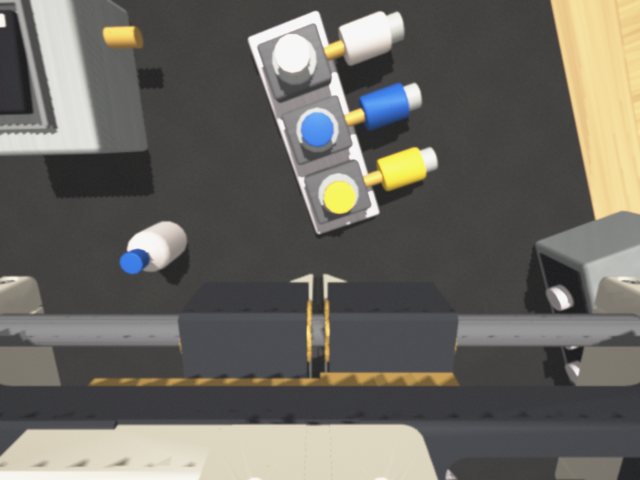

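The blue cap shows at (317,127), between white (294,60) and yellow (340,196). I press it.

```bash
python3 -m inch '[[0.025,0,0.01,0,0],[0.055,0,0.03,0,0],[0.083,-0.001,0.06,0,0],[0.083,-0.001,0.09,0,0],[0.083,-0.001,0.115,0,0],[0.083,-0.001,0.135,0,0],[0.083,-0.001,0.135,0,0],[0.083,-0.001,0.135,0,0]]'
python3 -m inch '[[0,0,0.006,0,0],[0,0,0.012,0,0],[0,0,0.016,0,0],[0,0,0.02,0,0],[0,0,0.0225,0,0],[0,0,0.025,0,0],[0,0,0.025,0,0]]'
```

```text
time: 7.15
tool_pos: [639.3, 43.9, 270.6]
tcp_rot: [-3.14, 0.0, 1.182]
contact_force: [0.0, -0.4, 0.7]
grip_width: 0.3
finger_force: 0.0
time: 7.73
tool_pos: [640.0, 43.4, 248.8]
tcp_rot: [3.139, -0.001, 1.182]
contact_force: [-4.5, -0.5, 18.2]
grip_width: 0.2
finger_force: 8.9
```

```bash
python3 -m inch '[[0,0,-0.015,0,0],[0,0,-0.045,0,0],[0,0,-0.085,0,0],[-0.025,-0.006,-0.12,0,0],[-0.058,-0.015,-0.14,0,0],[-0.095,-0.025,-0.155,0,0],[-0.13,-0.034,-0.158,0,0],[-0.13,-0.034,-0.158,0,0]]'
python3 - <<'E'
from h import *
p=capture("wrist")
for t in("valve_blue_top","valve_white_top","valve_yellow_top"):
    for r in tip_of(p,t)[:1]: print(t,round(r["conf"],2),np.round(r["centre"]),[ray(p,r["centre"],z).round(1) for z in (71,79)])
E
python3 -m inch '[[-0.02,-0.005,0,0,0],[-0.055,-0.014,0,0,0],[-0.093,-0.024,0,0,0],[-0.131,-0.034,0,0,0],[-0.169,-0.044,0,0,0],[-0.2,-0.052,0,0,0],[-0.212,-0.055,0,0,0],[-0.212,-0.055,0,0,0]]'
python3 - <<'E'
from h import *
p=capture("wrist");p=capture("wrist");cv2.imwrite("pics/w5.png",p["color"][:,:,::-1])
o=get_obs();print(o["time"],o["tool_pos"],o["tcp_rot"])
yaw=o["tcp_rot"][2];c,s=np.cos(yaw),np.sin(yaw);R=np.array([[c,s],[s,-c]])
for t,z in(("key_start_top",34),("key_menu_top",34),("key_stop_top",34)):
    for r in tip_of(p,t)[:3]: w=ray(p,r["centre"],z);print(t,round(r["conf"],2),np.round(r["centre"]),w.round(1),R.T@(w[:2]-o["tool_pos"][:2]))
E
```

```text
time: 8.4
tool_pos: [556.2, -68.0, 405.5]
tcp_rot: [3.14, 0.002, 1.178]
contact_force: [0.7, 0.9, 0.2]
grip_width: 0.3
finger_force: 0.0
valve_blue_top 0.89 [359.  60.] [array([640.2,  42.8,  71. ]), array([638.8,  41.6,  79. ])]
valve_white_top 0.23 [200. 191.] [array([470.7,  -2.7,  71. ]), array([473.5,  -2.7,  79. ])]
valve_yellow_top 0.75 [382. 131.] [array([638.8, -16.7,  71. ]), array([637.4, -16.4,  79. ])]
time: 9.27
tool_pos: [427.1, -240.8, 403.2]
tcp_rot: [-3.141, 0.0, 1.18]
contact_force: [-0.1, 0.3, 0.5]
grip_width: 0.3
finger_force: 0.0
9.3667 [ 428.28782368 -238.9442731   403.24697102] [-3.14098647e+00 -8.53397162e-04  1.18186069e+00]
key_start_top 0.81 [137. 284.] [ 220.1 -235.7   34. ] [ -75.97861802 -193.8268149 ]
key_start_top 0.65 [312. 133.] [ 453.2 -164.3   34. ] [78.52592421 -5.21119036]
key_menu_top 0.86 [336. 179.] [ 459.  -213.7   34. ] [34.97650302 18.87798341]
key_menu_top 0.79 [173. 298.] [ 248.6 -265.2   34. ] [ -92.46809371 -156.34407221]
key_stop_top 0.82 [360. 217.] [ 466.5 -258.3   34. ] [-3.37309374 42.7142554 ]
```

View pics/w5.png

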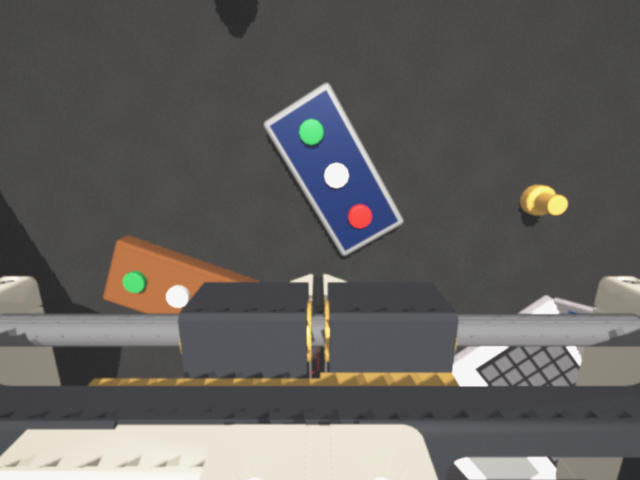

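The navy keypad's green key is at (312,132). The brown look-alike at lower left, with its green key at (134,282), I leave alone. Next I press the green key.

```bash
python3 -m inch '[[0.025,-0.001,0.01,0,0],[0.055,-0.003,0.035,0,0],[0.078,-0.005,0.07,0,0],[0.078,-0.005,0.105,0,0],[0.078,-0.005,0.14,0,0],[0.078,-0.005,0.165,0,0],[0.078,-0.005,0.176,0,0],[0.078,-0.005,0.176,0,0]]'
python3 -m inch '[[0,0,0.006,0,0],[0,0,0.012,0,0],[0,0,0.016,0,0],[0,0,0.019,0,0],[0,0,0.021,0,0],[0,0,0.022,0,0],[0,0,0.022,0,0]]'
```

```text
time: 10.18
tool_pos: [452.3, -163.7, 224.9]
tcp_rot: [-3.136, -0.001, 1.184]
contact_force: [-0.1, 0.6, 0.1]
grip_width: 0.5
finger_force: 0.0
time: 10.77
tool_pos: [452.9, -165.2, 207.1]
tcp_rot: [3.14, -0.0, 1.182]
contact_force: [-1.2, 3.3, 11.2]
grip_width: 0.4
finger_force: 5.6
```

```bash
python3 -m inch '[[0,0,-0.01,0,0],[0,0,-0.035,0,0],[0,0,-0.07,0,0],[0,0,-0.11,0,0],[-0.02,0,-0.15,0,0],[-0.05,0,-0.185,0,0],[-0.078,0.005,-0.198,0,0],[-0.078,0.005,-0.198,0,0]]'
python3 - <<'E'
from h import *
p=capture("wrist");p=capture("wrist");t=capture("top")
cv2.imwrite("pics/w6.png",np.hstack([p["color"][:300,200:600],t["color"][100:400,100:500]])[:,:,::-1])
o=get_obs();print(o["time"],o["tool_pos"],o["contact_force"])
for n in("key_start_top","key_menu_top","key_stop_top"):
    for r in tip_of(p,n)[:3]: print(n,round(r["conf"],2),np.round(r["centre"]),ray(p,r["centre"],34).round(1))
E
```

```text
time: 11.43
tool_pos: [426.9, -243.4, 408.9]
tcp_rot: [3.132, 0.005, 1.179]
contact_force: [-0.3, -0.4, 0.0]
grip_width: 0.6
finger_force: 0.0
11.5833 [ 427.16386758 -239.1054438   403.32757399] [-0.01659395  0.09627906  0.11659836]
key_start_top 0.94 [308. 130.] [ 451.5 -164.4   34. ]
key_start_top 0.85 [132. 280.] [ 217.3 -233.1   34. ]
key_menu_top 0.91 [331. 176.] [ 456.1 -213.    34. ]
key_menu_top 0.72 [176. 295.] [ 252.3 -267.2   34. ]
key_menu_top 0.34 [306. 130.] [ 449.7 -163.7   34. ]
key_stop_top 0.91 [356. 213.] [ 465.6 -257.8   34. ]
```

View pics/w6.png

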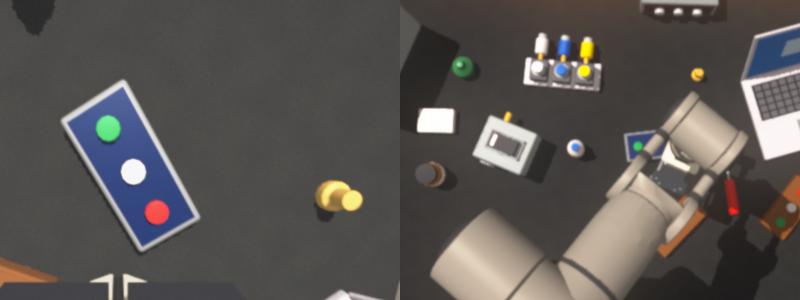

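The keypad has not moved (green key at (108,128) in the left crop). In the right crop the bottle (575,148), valves (562,70) and pump (505,146) all stand where they were. I hand the job in.

```bash
python3 -c "
from plant import *
print(close_job())"
```

```text
the job is handed in; nothing more can be done
None
```

I switched the pump on, pushed the blue valve in, pressed and released the green key, and handed the job in at about 12 s; each press met a firm stop, the keypad did not shift, and no verdict came back.

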